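# Index the drilling jig to the next hole

## Robot

A 7-joint arm with a two-finger parallel gripper is mounted at the origin on the work surface. World frame = base frame: x ahead of the robot, y to its left, z up, the work surface at z = 0. Lengths are in mm, angles in rad, forces in N, time in s.
With the tool pointing down it reaches from about 425 to 825 mm from the base axis. Payload 3.6 kg.
Tool frame: the origin (TCP) lies midway between the tips of the shut fingers; the grasp point (between the pads) lies 19 mm behind it; z points along the fingers, y is the line along which they close (so a half turn about z gives the same grasp; the last joint's range is limited). The gripper opens to 85 mm and grips with 20 to 120 N. Pads are 22 mm wide; open, the fingers measure 114 mm over their backs; the gripper's body (76 mm by 85 mm) begins 54 mm behind the grasp point. The pads swing forward as they close: fully open they stand 13 mm farther back than shut.
Start: joints at [1.147, 0.615, -0.013, 1.423, 0.008, 1.103, -0.04], TCP at [251.213, -599.462, 231.297] pointing down, gripper open.
Joint ranges: [-3.12, 3.12], [-0.3, 2.06], [-1.34, 1.32], [0.26, 2.42], [-1.36, 4.5], [0.01, 1.98], [-2.84, 2.84]. Speed limits (rad/s): [2.79, 2.79, 3.14, 3.14, 3.14, 3.14, 3.14].

## Interface

Orientations are given as a unit quaternion [w, x, y, z].
In Python, from bench import observe, cams, manip, models gives the robot as it stands.
- The arm moves only by the shell command python3 -m pendant 'ROWS' [FORCE]. ROWS is JSON, a list of rows, each a list of 5 numbers: the closure, from 0 (fully open) to 1 (shut), then the shift along the tool's x, y, z in units of 0.8 m (1.0 is 0.8 m), then the turn about the tool's z in units of 0.1 rad (1.0 is 0.1 rad). A call has exactly 8 rows; each row shifts and turns the commanded pose from where the row before left it, along the tool's axes as they then stand; what a row does not reach is not made up. A row lasts 1/10 s, in which the tool goes at most 50 mm and 8.59 degrees, less where a joint would pass 70% of its speed; a pose out of reach is approached as far as the arm can. A call with a number of a shift or a turn outside -1 to 1 is refused whole. A call with a gripper value outside its range is refused whole. The fingers move at their own pace and stop on an object; FORCE is the grip in N (left out, the last holds). Time passes only in rows, so rows that do not move let the fingers close, or fill a call up. It gives the time, the measured TCP pose, the force, the opening and the grip force at its end, in the units of the state.
- observe(): the state, without advancing time (a new reading comes with each control period).
- cams.capture(name): name is "side" or "top" or "wrist"; returns the picture (384x512x3 uint8, red, green, blue); there is no depth.
- cams.camera_params(name): a dict with "intrinsics" (3x3 intrinsics, pixels), "k1" (the pictures are not rectified: a ray, as slopes to the right and down, at radius r is drawn at 1 + k1 r^2 times it, then the intrinsics apply), "world_from_camera" (4x4, takes a point from camera to world coordinates). Camera axes: x right, y up, looking along -z (the intrinsics and any distortion apply to the point x, -y, -z); pixel columns grow to the right and rows downward; lengths in mm; the calibration is good to about 2 mm. A picture is of the moment at which its call begins: read the wrist's pose just before it. camera_params takes no time and is no camera call; for the wrist camera it gives the pose at the moment of the call.
- manip.job_done(): hands the job in; it is judged then, once.
Trained networks look in the newest picture that a camera, given by its name, has taken for a name from the list of things; names that differ only in an ending like _2 or _b are one class to them, and where a whole thing is asked for, a point or a joint stands for the part that bears it (a point fixed in the world has none). Each returns a list of dicts, best first, with "score" (0 to 1); they miss things now and then, are a little off and sometimes report something else, mostly with a low value. They report only what shows in the picture. A call takes as long as a camera call.
- models.silhouettes(camera, target): "region" (384x512 bool, what is visible of it) and "pixel" ([row, column] in pixels, amid what is visible of it).
The state is a dict: "time_s": time; "qpos": joint angles; "qd": joint speeds; "joint_torque": joint torques, N m; "ee_pos": TCP position; "tool_rot": TCP orientation; "wrist_force": force on the tool from outside, world axes, zero at the start; "ft_torque": the same for the moment, N m; "finger_gap": opening from 0.0 (shut) to 1.0 (fully open); "finger_force": force on a finger pad.
Only numpy, scipy, OpenCV 4.12 (cv2) and the standard library are available. Lean on these libraries where they do the work, as an engineer would, in place of code of your own. Each camera call takes 0.05 s, during which the arm holds its last target. There are 200 camera calls.

## Task

One hole of the sprocket in the drilling jig is done. With the fingertips, press the black cap of the indexing plunger down and, keeping it in, turn the table clockwise (seen from above) to the very next hole of the index plate, then let the plunger spring fully up so that it locks the table there. Do not grip the cap, and leave the oiler, jar, hub and cog where they are.

Things in the scene. Friction and masses are not known exactly. Their poses are not given: they have to be found in the camera images.
- jig: Drilling jig bolted to the bench: grey cast base 300 x 400 mm, 16 mm thick, with a grey drum 330 mm across that carries a flat steel index plate (top 49 mm above the bench): 12 holes, 30 degrees apart, on a circle of 140 mm radius, joined by a narrow ring slot. Origin on the table's turning axis at bench level, z up; the jig stands turned by up to 36 degrees either way.
- table_centre (a point): Centre of the turning table, on its upper face (69 mm above the bench). The table is a round steel plate 210 mm across with an aluminium sprocket clamped on it by a black star knob (top 112 mm above the bench); on one side only a steel arm reaches out over the index plate and carries the indexing plunger.
- bridge_top (a point): Top of the drill bush on the fixed bridge, 143 mm above the bench and 60 mm from the turning axis, at the jig's +y side, away from the plunger. The bridge is a bar 40 mm wide on a post at the edge of the base; the bush is a steel sleeve over the sprocket. Tallest part of the jig; nothing to do there.
- turntable (a joint): Angle of the table about the vertical axis through the jig's origin, rad: 0 (within 0.01) at the start, the plunger standing in its first hole. Grows clockwise seen from above; the next hole clockwise is at 0.524 (30 degrees, 73 mm of travel at the plunger). With the plunger in, the table turns with light drag (about 1 N at the plunger); with it up, it is locked (0.01 rad of play).
- plunger (a joint): How far the plunger is pressed in, m: 0 fully up (locked in a hole), 0.015 fully down. The spring takes 4.5 N to start, 9 N at the bottom. From 0.0095 on, the thick part of the pin is below the plate and the table is free. Let go between holes, the pin stays caught under the plate at about 0.009, and pops up by itself when the table brings it within about 3 mm of a hole.
- plunger_top (a point): Centre of the top of the plunger's cap, a round black plastic mushroom 41 mm across, 14 mm high, flat on top (33 mm across), on a steel stem at the end of the table's arm, 140 mm from the turning axis. 113 mm above the bench when up, 98 mm when fully pressed; moves with plunger and table. Its friction on a fingertip is enough to turn the table while it is pressed.
- cap_side: The knurled side of the cap, 41 mm across and 10 mm high, its middle 9 mm below the cap's top. The origin is on the plunger's axis, 113 mm below the cap's top.
- next_hole (a point): Centre of the next hole clockwise in the index plate, on the plate's upper face, 49 mm above the bench and 140 mm from the turning axis. The hole is 13 mm wide.
- oiler: White plastic drip bottle with a blue nozzle, 58 mm across, 128 mm tall, loose, standing beside the jig. Origin at the centre of its underside.
- jar: Glass jar with a metal lid, 64 mm across, 89 mm tall, loose, standing beside the jig. Origin at the centre of its underside.
- hub: Aluminium bicycle hub standing on end, 56 mm across its flanges, 82 mm tall, loose, beside the jig. Origin at the centre of its underside.
- cog: Small steel cog lying flat, 69 mm across, 10 mm thick, loose, beside the jig. Origin at the centre of its underside.

How it is judged:
By the outcome, as a careful person would: the job done as asked, in the order asked, and still so for the second after the job is handed in, with the robot touching nothing.
It also fails if it takes over 38 s, if anything falls off the work surface, if the arm or the gripper's body presses on something with over 40 N, if the wrist force passes 120 N, or if a joint passes its speed limit or range.

## Working session

There is one attempt and no reset: what is moved stays moved. The work goes in short steps, Python scripts to look and compute and a shell command to move; the robot and the scene stay as the last step left them, time stands still between calls to the robot, and variables do not carry over. Pictures are saved under pics/ and viewed, at most 10 in all, crops included, and the job is handed in when it is done.

```bash
mkdir -p pics; ls; cat > h.py <<'E'
import numpy as np, cv2
from bench import observe, cams, manip, models
def ray(name,px,P=None):
    P=P or cams.camera_params(name); K=np.array(P["intrinsics"]); T=np.array(P["world_from_camera"])
    r,c=px; d=np.array([(c-K[0,2])/K[0,0],(r-K[1,2])/K[1,1]]); u=d.copy()
    for _ in range(30): u=d/(1+P["k1"]*(u@u))
    v=T[:3,:3]@np.array([u[0],-u[1],-1]); return T[:3,3],v
def atz(name,px,z,P=None):
    o,v=ray(name,px,P); return o+v*(z-o[2])/v[2]
def proj(name,X,P=None):
    P=P or cams.camera_params(name); K=np.array(P["intrinsics"]); T=np.array(P["world_from_camera"])
    p=T[:3,:3].T@(np.array(X)-T[:3,3]); u=np.array([p[0],-p[1]])/-p[2]; u=u*(1+P["k1"]*(u@u))
    return [K[1,1]*u[1]+K[1,2],K[0,0]*u[0]+K[0,2]]
def save(name,f):
    im=cams.capture(name); cv2.imwrite("pics/"+f,im[:,:,::-1]); return im
E
python3 - <<'E'
from h import *
s=observe(); print(s)
im={n:save(n,n+"0.png") for n in("top","side")}
for n in("top","side"):
    for t,z in(("plunger_top",113),("cap_side",104),("jig",60),("oiler",60),("jar",45),("hub",40),("cog",10)):
        for d in models.silhouettes(n,t)[:2]:
            print(n,t,round(d["score"],2),np.round(d["pixel"]),d["region"].sum(),np.round(atz(n,d["pixel"],z)))
cv2.imwrite("pics/both.png",np.vstack([im["top"],im["side"]])[:,:,::-1])
E
```

```text
pics
{'time_s': 0.0, 'qpos': array([ 1.14749052,  0.61593424, -0.01261498,  1.42493828,  0.00807941,
        1.10338905, -0.04038393]), 'qd': array([ 0.00115847,  0.00045908, -0.0019987 ,  0.00035494, -0.00166444,
        0.00195619, -0.00131599]), 'joint_torque': array([-3.17631511e-04, -4.69229829e+01,  2.59283194e-01, -1.71035618e+01,
        9.90247732e-03,  9.56799224e-03, -1.44526076e-06]), 'ee_pos': array([ 250.91927331, -598.77017593,  230.11534498]), 'tool_rot': array([-1.28180705e-03,  9.80374641e-01,  1.97139158e-01, -2.68558242e-04]), 'wrist_force': array([-0.10593833,  0.39643751, -0.01094596]), 'ft_torque': array([-0.05138064, -0.00796301,  0.02504118]), 'finger_force': 0.0, 'finger_gap': 1.003822444535897}
top plunger_top 0.78 [228. 357.] 221 [ 498. -186.  113.]
top jig 0.62 [215. 291.] 17891 [549. -42.  60.]
top oiler 0.73 [146. 212.] 553 [743. 146.  60.]
top jar 0.6 [180. 194.] 662 [660. 197.  45.]
top hub 0.82 [247. 391.] 617 [ 452. -287.   40.]
top cog 0.97 [295. 368.] 433 [ 339. -220.   10.]
top cog 0.31 [217. 288.] 18057 [552. -40.  10.]
side cap_side 0.49 [152. 291.] 31 [ 493. -165.  104.]
side jig 0.69 [201. 269.] 10331 [544.  24.  60.]
side oiler 0.63 [229. 184.] 924 [737. 162.  60.]
side jar 0.94 [247. 218.] 1100 [652. 198.  45.]
side hub 0.57 [152. 306.] 296 [ 443. -292.   40.]
side cog 0.59 [171. 340.] 236 [ 335. -233.   10.]
```

View pics/top0.png

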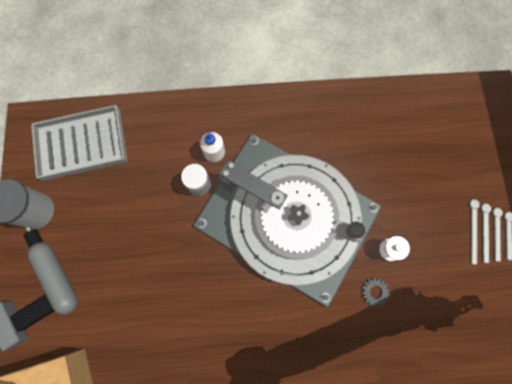

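View pics/side0.png

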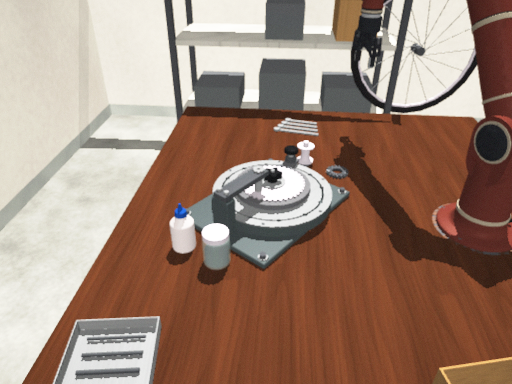

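Top view: the cap is at (230, 356), the knob/axis at (214, 297), the hub at (248, 396) and the cog at (292, 375). Clockwise takes the cap towards the lower part of the picture, clear of the hub. I'll shut the fingers and fly above the cap.

```bash
python3 -m pendant '[[1,0.03,-0.022,0,0],[1,0.03,-0.022,0,0],[1,0.03,-0.022,0,0],[1,0.03,-0.022,0,0],[1,0.03,-0.022,0,0],[1,0.03,-0.022,0,0],[1,0.03,-0.022,0,0],[1,0.03,-0.022,0,0]]' 40; python3 -m pendant '[[1,0.03,-0.022,0,0],[1,0.03,-0.022,0,0],[1,0.03,-0.022,0,0],[1,0.03,-0.022,0,0],[1,0.02,-0.015,0,0],[1,0.01,-0.005,0,0],[1,0,0,0,0],[1,0,0,0,0]]'
python3 - <<'E'
from h import *
P=cams.camera_params("wrist"); im=save("wrist","w1.png")
s=observe(); print(s["ee_pos"],s["tool_rot"],s["wrist_force"],s["finger_gap"])
print(np.round(P["world_from_camera"],2))
for t,z in(("plunger_top",113),("cap_side",104),("table_centre",69),("hub",82)):
    for d in models.silhouettes("wrist",t)[:2]:
        print(t,round(d["score"],2),np.round(d["pixel"]),d["region"].sum(),np.round(atz("wrist",d["pixel"],z,P)))
print(atz("top",(214,297),112))
E
```

```text
time_s: 1.6
ee_pos: [374.5, -394.4, 231.5]
tool_rot: [0.0, 0.98, 0.197, 0.0]
wrist_force: [-0.6, -0.3, -0.4]
finger_gap: 0.001
finger_force: 0.0
time_s: 2.4
ee_pos: [450.5, -270.7, 231.3]
tool_rot: [0.0, 0.981, 0.196, -0.0]
wrist_force: [-0.2, 0.1, -1.0]
finger_gap: -0.005
finger_force: 0.0
[ 450.19353788 -271.07074209  231.28627146] [ 4.39735629e-04  9.80645509e-01  1.95790692e-01 -4.44511142e-04] [-0.13027773 -0.58093274 -0.27793398] -9.560001158321401e-06
[[ 3.9000e-01  8.7000e-01  3.0000e-01  5.2567e+02]
 [-9.2000e-01  3.6000e-01  1.3000e-01 -2.3846e+02]
 [ 0.0000e+00 -3.2000e-01  9.5000e-01  3.7408e+02]
 [ 0.0000e+00  0.0000e+00  0.0000e+00  1.0000e+00]]
plunger_top 0.81 [ 91. 174.] 2493 [ 493. -185.  113.]
table_centre 0.69 [51. 99.] 18576 [ 495. -104.   69.]
hub 0.75 [177. 272.] 3019 [ 451. -284.   82.]
[541.1975763  -50.39417809 112.        ]
```

View pics/w1.png

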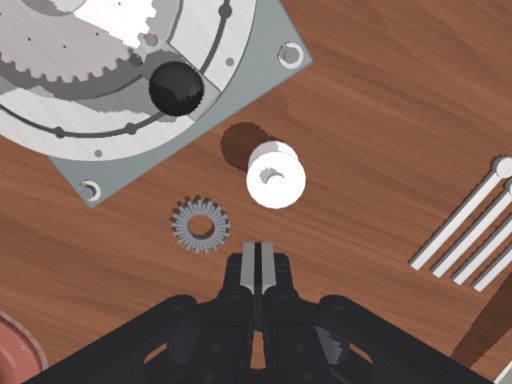

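The wrist picture shows the cap at (row 90, col 176), the hub at (178, 275), and index holes at (128, 130), (132, 60) and (10, 226). The next hole clockwise is the one at (128, 130). I'll fit the axis from the holes and the cap, then work out the move.

```bash
python3 - <<'E'
from h import *
from scipy.optimize import least_squares
im=cv2.imread("pics/w1.png")
P=cams.camera_params("wrist")
H=[atz("wrist",p,49,P)[:2] for p in((128,131),(132,60),(10,226))]; print(np.round(H,1))
cap=atz("wrist",(90,176),111,P)[:2]; print("cap",cap)
# holes at angle: cap dir phi; cw = minus. hole1 -30, hole2 -60, hole3 +30 deg
def m(p,k): a=p[2]+np.radians(30*k); return p[:2]+140*np.array([np.cos(a),np.sin(a)])
pts=[(H[0],-1),(H[1],-2),(H[2],1),(cap,0)]
f=lambda p: np.concatenate([m(p,k)-q for q,k in pts])
r=least_squares(f,[541,-50,np.arctan2(-135,-48)]); print(r.x,np.round(r.fun,1))
c0,c1=m(r.x,0),m(r.x,-1); print("plunger",c0,"next",c1)
s=observe(); from scipy.spatial.transform import Rotation as R
q=s["tool_rot"]; M=R.from_quat([*q[1:],q[0]]).as_matrix()
for t in(c0,c1): print("tool shift units",np.round(M.T@(np.array([*t,231])-s["ee_pos"])/800,4))
# tips of shut fingers in the picture vs TCP
print("tcp px",proj("wrist",s["ee_pos"],P), "cap px in top", proj("top",[*c0,113]), "knob px", proj("top",[*r.x[:2],112]))
E
```

```text
[[ 436.  -143.1]
 [ 405.5  -78.1]
 [ 567.6 -191.1]]
cap [ 493.79135066 -185.03911565]
[543.01326435 -53.4889367   -1.921234  ] [-0.3 -0.2 -0.4  0.5 -0.5 -0.3  1.2  0.1]
plunger [ 494.95001708 -184.98009329] next [ 435.64369293 -143.33199505]
tool shift units [ 0.0923 -0.0772  0.0003]
tool shift units [ 0.0439 -0.1538  0.0003]
tcp px [np.float64(256.25309473586447), np.float64(258.80278325869415)] cap px in top [np.float64(229.2519827721764), np.float64(356.36463583235997)] knob px [np.float64(213.1431194185514), np.float64(298.2359546675377)]
```

```bash
python3 -m pendant '[[1,0.023,-0.0193,0,0],[1,0.023,-0.0193,0,0],[1,0.023,-0.0193,0,0],[1,0.0233,-0.0193,0,0],[1,0,0,0.04,0],[1,0,0,0.04,0],[1,0,0,0.03,0],[1,0,0,0.01,0]]'; python3 -m pendant '[[1,0,0,0,0],[1,0,0,0,0],[1,0,0,0,0],[1,0,0,0,0],[1,0,0,0,0],[1,0,0,0,0],[1,0,0,0,0],[1,0,0,0,0]]'
python3 - <<'E'
from h import *
P=cams.camera_params("wrist"); im=save("wrist","w2.png"); s=observe(); print(s["ee_pos"],s["tool_rot"])
print(proj("wrist",[494.95,-184.98,113],P))
for d in models.silhouettes("wrist","plunger_top")[:2]: print(round(d["score"],2),d["pixel"],d["region"].sum(),atz("wrist",d["pixel"],113,P))
E
```

```text
time_s: 3.45
ee_pos: [493.6, -183.7, 133.0]
tool_rot: [-0.001, 0.98, 0.197, -0.002]
wrist_force: [-0.7, 0.3, -0.4]
finger_gap: 0.003
finger_force: 0.0
time_s: 4.25
ee_pos: [495.4, -183.8, 135.4]
tool_rot: [0.0, 0.98, 0.197, 0.0]
wrist_force: [0.2, -1.3, -0.9]
finger_gap: 0.001
finger_force: 0.0
[ 495.36898736 -183.80402595  135.30678915] [-5.34599868e-05  9.80374246e-01  1.97145466e-01 -1.55653667e-05]
[np.float64(236.91096395572407), np.float64(260.3122749794126)]
0.59 [229.2, 258.0] 3252 [ 498.72211971 -182.02966761  113.        ]
0.59 [129.0, 170.7] 95939 [ 531.85576757 -121.64780475  113.        ]
```

View pics/w2.png

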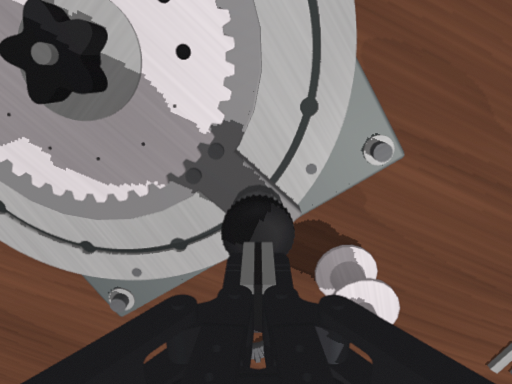

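The cap (centre about (229, 258)) sits right under the shut fingertips, off by 1 mm at most. Pressing down in small steps.

```bash
python3 -m pendant '[[1,0,0,0.01,0],[1,0,0,0.01,0],[1,0,0,0.006,0],[1,0,0,0.005,0],[1,0,0,0.005,0],[1,0,0,0.004,0],[1,0,0,0.004,0],[1,0,0,0,0]]'; python3 -m pendant '[[1,0,0,0,0],[1,0,0,0,0],[1,0,0,0,0],[1,0,0,0,0],[1,0,0,0,0],[1,0,0,0,0],[1,0,0,0,0],[1,0,0,0,0]]'; python3 -c "
from bench import observe
for i in range(1): s=observe(); print(s['ee_pos'],s['wrist_force'],s['tool_rot'])"
```

```text
time_s: 5.15
ee_pos: [496.2, -184.2, 100.7]
tool_rot: [0.001, 0.98, 0.197, 0.001]
wrist_force: [-0.5, -0.1, 6.6]
finger_gap: 0.0
finger_force: 3.4
time_s: 5.95
ee_pos: [496.3, -184.2, 101.0]
tool_rot: [0.001, 0.98, 0.197, 0.001]
wrist_force: [-1.0, 0.5, 6.9]
finger_gap: 0.001
finger_force: 3.4
[ 496.25352161 -184.18069914  101.0312485 ] [-0.95764611  0.45618973  6.9123062 ] [6.18391187e-04 9.80368533e-01 1.97170339e-01 1.00731329e-03]
```

```bash
python3 -m pendant '[[1,0,0,0.002,0],[1,0,0,0.002,0],[1,0,0,0.001,0],[1,0,0,0,0],[1,0,0,0,0],[1,0,0,0,0],[1,0,0,0,0],[1,0,0,0,0]]'
```

```text
time_s: 6.75
ee_pos: [497.6, -184.7, 98.1]
tool_rot: [0.001, 0.98, 0.197, 0.002]
wrist_force: [-0.6, -0.4, 10.7]
finger_gap: -0.001
finger_force: 5.5
```

```bash
python3 -m pendant '[[1,-0.0042,-0.0039,0,0.327],[1,-0.0042,-0.0039,0,0.327],[1,-0.0042,-0.0039,0,0.327],[1,-0.0042,-0.0039,0,0.327],[1,-0.0042,-0.0039,0,0.327],[1,-0.0042,-0.0039,0,0.327],[1,-0.0042,-0.0039,0,0.327],[1,-0.0042,-0.0039,0,0.327]]'
python3 - <<'E'
from h import *
s=observe(); e=s["ee_pos"]; v=e[:2]-[543.0,-53.5]; print(e,s["wrist_force"],s["tool_rot"],np.linalg.norm(v),np.degrees(-1.9212-np.arctan2(v[1],v[0])))
im=save("top","t2.png")
for d in models.silhouettes("top","plunger_top")[:2]:
    q=atz("top",d["pixel"],98); w=q[:2]-[543.0,-53.5]; print(d["score"],d["pixel"],d["region"].sum(),q,np.linalg.norm(w),np.degrees(-1.9212-np.arctan2(w[1],w[0])))
E
```

```text
time_s: 7.55
ee_pos: [465.5, -168.5, 98.1]
tool_rot: [0.002, 0.998, 0.067, 0.003]
wrist_force: [0.5, -0.4, 11.5]
finger_gap: -0.002
finger_force: 5.5
[ 465.49632223 -168.52297539   98.05893799] [ 0.53415066 -0.41185007 11.47397675] [0.00150515 0.99775702 0.06683475 0.0034319 ] 138.69789088072358 13.895848199672127
0.3 [215.8, 286.3] 17129 [541.01528322 -26.26587127  98.        ] 27.30635215843142 -204.24477547430578
```

```bash
python3 -m pendant '[[1,-0.0042,-0.0039,0,0.327],[1,-0.0042,-0.0039,0,0.327],[1,-0.0042,-0.0039,0,0.327],[1,-0.0042,-0.0039,0,0.327],[1,-0.0042,-0.0039,0,0.327],[1,-0.0042,-0.0039,0,0.327],[1,-0.0042,-0.0039,0,0.327],[1,0,0,0,0]]'
python3 -m pendant '[[1,0,0,0,0],[1,0,0,0,0],[1,0,0,0,0],[1,0,0,0,0],[1,0,0,0,0],[1,0,0,0,0],[1,0,0,0,0],[1,0,0,0,0]]'
python3 - <<'E'
from h import *
P=cams.camera_params("wrist"); s=observe(); e=s["ee_pos"]; v=e[:2]-[543.0,-53.5]; print(e,s["wrist_force"],s["tool_rot"],np.linalg.norm(v),np.degrees(-1.9212-np.arctan2(v[1],v[0])))
im=save("wrist","w3.png"); print(proj("wrist",[435.6,-143.3,98],P))
E
```

```text
time_s: 8.45
ee_pos: [440.5, -147.0, 98.0]
tool_rot: [0.001, 0.999, -0.047, 0.003]
wrist_force: [-0.1, 0.1, 12.3]
finger_gap: -0.004
finger_force: 6.7
time_s: 9.25
ee_pos: [440.8, -147.4, 98.0]
tool_rot: [0.001, 0.999, -0.047, 0.003]
wrist_force: [-1.9, 0.1, 14.3]
finger_gap: -0.001
finger_force: 6.9
[ 440.84545063 -147.40701971   98.0129202 ] [-1.90564381  0.14624209 14.31929373] [ 7.47067607e-04  9.98890015e-01 -4.70018795e-02  3.00060525e-03] 138.75907288575385 27.332133585984813
[np.float64(266.12420263957097), np.float64(250.20232547110712)]
```

View pics/w3.png

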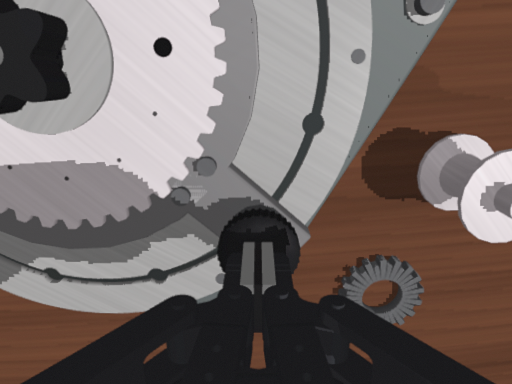

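The cap went along under the fingertips (centre about (246, 259)). I'll measure the table angle from it.

```bash
python3 - <<'E'
from h import *
P=cams.camera_params("wrist")
for px,z in(((246,259),91),((246,259),94),((123,313),49),((275,157),49),((274,53),49)):
    q=atz("wrist",px,z,P); w=q[:2]-[543.0,-53.5]; print(px,q,np.linalg.norm(w),np.degrees(-1.9212-np.arctan2(w[1],w[0])))
E
```

```text
(246, 259) [ 442.44009866 -148.27144873   91.        ] 138.18075572002678 26.620755765239416
(246, 259) [ 444.01070908 -148.39859855   94.        ] 137.1299519569899 26.132008934490745
(123, 313) [ 494.85714675 -184.10452595   49.        ] 139.19510234466222 0.1580169747992428
(275, 157) [405.18757448 -77.1646957   49.        ] 139.82947632319912 60.17973305602
(274, 53) [411.56633223  -6.08355185  49.        ] 139.72518949174724 -270.23906671611115
```

```bash
python3 -m pendant '[[1,-0.0021,-0.002,0,0.16],[1,-0.0021,-0.002,0,0.16],[1,-0.0021,-0.002,0,0.16],[1,0,0,0,0],[1,0,0,0,0],[1,0,0,0,0],[1,0,0,0,0],[1,0,0,0,0]]'
python3 - <<'E'
from h import *
P=cams.camera_params("wrist"); s=observe(); e=s["ee_pos"]; v=e[:2]-[543.0,-53.5]; print(e,s["wrist_force"],s["tool_rot"],np.linalg.norm(v),np.degrees(-1.9212-np.arctan2(v[1],v[0])))
im=save("wrist","w4.png"); cv2.imwrite("pics/w4c.png",cv2.resize(im[150:340,130:390,::-1],None,fx=3,fy=3,interpolation=cv2.INTER_CUBIC))
# expected cap outline centre and edge if at 30 deg
for a in(28,29,30,31):
    t=-1.9212-np.radians(a); c=np.array([543.0,-53.5])+140*np.array([np.cos(t),np.sin(t)])
    O=np.array([proj("wrist",[*(c+20.5*np.array([np.cos(u),np.sin(u)])),zz],P) for u in np.linspace(0,6.28,90) for zz in (84,94)])
    print(a,"rows",O[:,0].min(),O[:,0].max(),"cols",O[:,1].min(),O[:,1].max())
E
```

```text
time_s: 10.1
ee_pos: [436.3, -142.2, 98.0]
tool_rot: [0.001, 0.997, -0.071, 0.003]
wrist_force: [0.2, 0.1, 13.6]
finger_gap: -0.002
finger_force: 7.1
[ 436.30474628 -142.15862321   98.01936295] [ 0.20868768  0.13966114 13.55475781] [ 7.06171837e-04  9.97471844e-01 -7.09964382e-02  2.98773631e-03] 138.7235691407771 30.198397418678667
28 rows 199.66673584213794 281.97802514982186 cols 224.60434898627832 308.42767151831976
29 rows 203.17421468664642 285.09258958377285 cols 221.49939150798502 305.0170846640255
30 rows 206.60478179584263 288.1360751901147 cols 218.35163907028402 301.56700761908473
31 rows 209.95851485092177 291.10866904784876 cols 215.16222165980284 298.07852917085506
```

View pics/w4c.png

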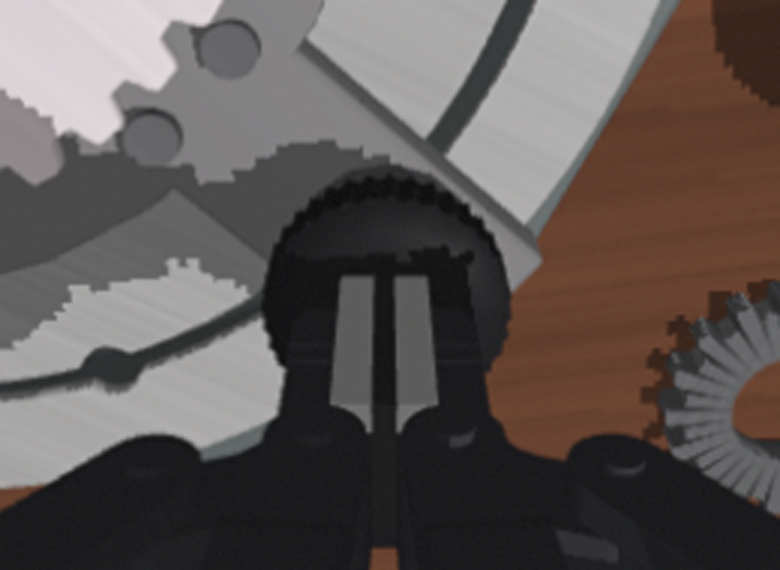

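Cap outline spans columns 218–300 with its top at row 206, which matches 30.0–30.2°. Now lifting straight up to let the plunger rise.

```bash
python3 -m pendant '[[1,0,0,-0.004,0],[1,0,0,-0.004,0],[1,0,0,-0.005,0],[1,0,0,-0.006,0],[1,0,0,-0.006,0],[1,0,0,-0.01,0],[1,0,0,-0.02,0],[1,0,0,-0.02,0]]'; python3 -m pendant '[[1,-0.03,0,-0.03,0],[1,-0.03,0,-0.03,0],[1,-0.03,0,-0.03,0],[1,0,0,0,0],[1,0,0,0,0],[1,0,0,0,0],[1,0,0,0,0],[1,0,0,0,0]]'
python3 - <<'E'
from h import *
P=cams.camera_params("wrist"); s=observe(); print(s["ee_pos"],s["wrist_force"])
im=save("wrist","w5.png")
for z in (113,104,98):
  print(z,proj("wrist",[435.6,-143.3,z],P))
for d in models.silhouettes("wrist","plunger_top")[:1]:
    g=d["region"]; R,C=np.where(g); print(d["score"],d["pixel"],g.sum(),R.min(),R.max(),C.min(),C.max())
for dz in(0,-6,-15):
  for a in(29,30,31):
    t=-1.9212-np.radians(a); c=np.array([543.0,-53.5])+140*np.array([np.cos(t),np.sin(t)])
    O=np.array([proj("wrist",[*(c+r*np.array([np.cos(u),np.sin(u)])),zz+dz],P) for u in np.linspace(0,6.28,90) for zz,r in ((99,20.5),(109,20.5),(113,16.5))])
    print(dz,a,"rows",O[:,0].min().round(1),O[:,0].max().round(1),"cols",O[:,1].min().round(1),O[:,1].max().round(1))
E
```

```text
time_s: 10.95
ee_pos: [432.9, -140.9, 156.3]
tool_rot: [-0.0, 0.997, -0.071, -0.001]
wrist_force: [-0.4, 0.5, -1.5]
finger_gap: -0.001
finger_force: 0.0
time_s: 11.75
ee_pos: [362.8, -130.9, 227.3]
tool_rot: [-0.0, 0.998, -0.071, -0.001]
wrist_force: [0.0, 0.2, -0.2]
finger_gap: -0.002
finger_force: 0.0
[ 362.82173913 -130.9145591   227.33522035] [ 0.02999124  0.24083068 -0.18979384]
113 [np.float64(88.15805753401865), np.float64(260.1418092719297)]
104 [np.float64(87.77851789382122), np.float64(260.04865341714975)]
98 [np.float64(87.53933139117589), np.float64(259.9899440678267)]
0.83 [90.1, 258.5] 2390 62 117 231 285
0 29 rows 56.2 113.3 cols 234.8 289.9
0 30 rows 58.9 115.7 cols 232.7 287.6
0 31 rows 61.5 118.1 cols 230.5 285.4
-6 29 rows 56.7 112.5 cols 235.3 289.1
-6 30 rows 59.3 114.9 cols 233.2 287.0
-6 31 rows 61.8 117.2 cols 231.1 284.7
-15 29 rows 57.4 111.4 cols 236.0 288.1
-15 30 rows 59.9 113.7 cols 234.0 286.0
-15 31 rows 62.3 115.9 cols 232.0 283.9
```

View pics/w5.png

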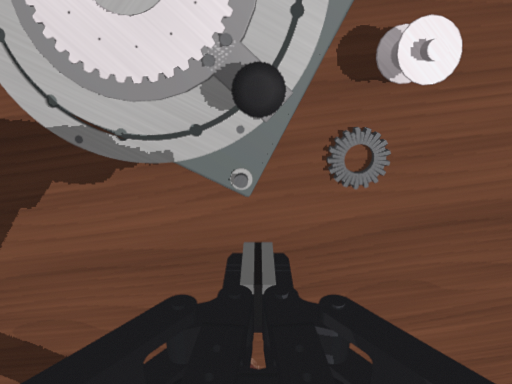

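The cap is at (90, 258), where the 30° position projects (88, 260). Hub and cog are undisturbed. To confirm that it is fully up I'll check its height in the side view and by differencing its old and new pictures.

```bash
python3 - <<'E'
from h import *
im=save("side","s2.png"); a=cv2.imread("pics/side0.png")
P=cams.camera_params("side")
for n,c in(("start",(494.95,-184.98)),("next",(435.6,-143.3))):
    for z in(113,104,99,49): print(n,z,np.round(proj("side",[*c,z],P),1))
b=im[:,:,::-1]
cv2.imwrite("pics/s2c.png",np.hstack([cv2.resize(x[125:195,265:335],None,fx=5.6,fy=5.6,interpolation=cv2.INTER_NEAREST) for x in(a,b)]))
for d in models.silhouettes("side","plunger_top")[:2]:
    R,C=np.where(d["region"]); print(d["score"],d["pixel"],len(R),R.min(),R.max(),C.min(),C.max())
E
```

```text
start 113 [146.3 290.4]
start 104 [149.  290.2]
start 99 [150.5 290.1]
start 49 [165.1 289.2]
next 113 [153.9 311. ]
next 104 [156.7 310.8]
next 99 [158.2 310.6]
next 49 [173.1 309.2]
0.46 [160.2, 312.6] 136 152 164 304 318
```

View pics/s2c.png

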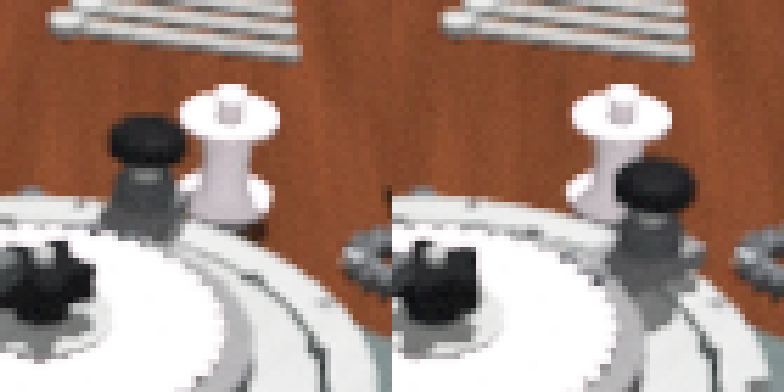

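Right crop: the cap's top is at row 153.0, col 312. It was at row 145.5, col 291.4 at the start, so it shifted +7.5/+20.6 px. A fully raised plunger at the next hole should shift +7.6/+20.6 px; a caught pin would sit about 2.8 px lower. So it is up and locked.

```bash
python3 -c "
from bench import manip; print(manip.job_done())"
```

```text
the job is handed in; nothing more can be done
None
```

The table is turned clockwise by one hole (30°), the camera views show the plunger fully up in that hole, and the job was handed in at about 12 s with the arm clear of everything.

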